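# Wind a rim lock's bolts back and take its keeper off

## Robot

A 6-joint arm with a two-finger parallel gripper is mounted at the origin on a cart in front of the work surface, level with it; the furniture and walls round the work are solid. World frame = base frame: x ahead of the robot, y to its left, z up, the work surface at z = 0. Lengths are in m, angles in rad, forces in N, time in s.
With the tool pointing down it reaches from about 0.35 to 0.85 m from the base axis. Payload 8.1 kg.
Tool frame: the origin (TCP) lies at the very end of the fingers, on their centre line; the grasp point (between the pads) lies 19 mm behind it; z points along the fingers, y is the direction in which the jaws open and shut (so a half turn about z gives the same grasp; the last joint's range is limited). The gripper opens to 93 mm and grips with 3 to 60 N. Pads are 15 mm wide; open, the fingers measure 128 mm over their backs; the gripper's body (75 mm by 188 mm) begins 65 mm behind the grasp point.
Start: joints at [1.175, 0.13, 1.488, -0, 1.523, -0.085], TCP at [0.183, 0.571, 0.219] pointing down, gripper open.
Joint ranges: [-2.96, 2.96], [-0.89, 2.26], [0.02, 2.5], [-1.34, 4.48], [0, 2.73], [-2.66, 2.66]. Speed limits (rad/s): [2.39, 2.39, 2.79, 3.14, 3.14, 3.14].

## Interface

Orientations are given as a rotation vector (axis times angle).
In Python, from plant import robot gives the robot as it stands.
- The arm moves only by the tool jog_arm, never from a script. Its argument "commands" is a list of rows, each a list of 3 entries, a list of its own where there are three numbers: the shift along the world's x, y, z scaled (see below), then the turn, a rotation vector about the world's x, y, z scaled (see below), then the closure, from -1 (fully open) to 1 (shut), so that 0 is half open. In form: [[[tx, ty, tz], [ax, ay, az], hand], ...]. A call has 1 to 10 rows; each row is the pose to reach, as a shift and turn from the pose measured when the call began, turning the shorter way round; what a row does not reach only later rows make up. The controller multiplies each number of a shift by 0.6 m and each number of a turn by 2 pi rad. A row lasts 1/8 s, in which the tool goes at most 62.5 mm and 10.7 degrees, less where a joint would pass 70% of its speed; a pose out of reach is approached as far as the arm can. A call with a number of a shift or a turn outside -1 to 1 is refused whole. A call with a gripper value outside its range is refused whole. The fingers move at their own pace and stop on an object; "newtons" is the grip in N (left out, the last holds). Time passes only in rows, so rows that repeat a pose let the fingers close. It gives the time, the measured TCP pose, the force and the opening at its end, in the units of the state.
- robot.read_state(): the state, without advancing time (a new reading comes with each control period).
- robot.read_camera(name): name is "side" or "top"; returns a dict with "pixels" (400x640x3 uint8, red, green, blue), "fovy" (degrees; the focal length in pixels is half the picture's height over the tangent of half this angle, whatever the lens; pixels are square), "cx", "cy" (the principal point, pixels), "distortion" ([k1, k2, p1, p2, k3] as OpenCV has them; the pictures are not rectified), "rvec" (rotation vector, rad) and "tvec" (3), from world to camera coordinates, as OpenCV has them. Camera axes: x right, y down, z forward; pixel columns grow to the right and rows downward; lengths in m; the calibration is good to about 2 mm. A picture is of the moment at which its call begins. There is no depth.
- robot.close_job(): hands the job in, once; it reports no verdict.
Trained networks look in the newest picture that a camera, given by its name, has taken for a name from the list of things; names that differ only in an ending like _2 or _b are one class to them, and where a whole thing is asked for, a point or a joint stands for the part that bears it (a point fixed in the world has none). Each returns a list of dicts, best first, with "p" (0 to 1); they miss things now and then, are a little off and sometimes report something else, mostly with a low value. They report only what shows in the picture. A call takes as long as a camera call.
- robot.trace(camera, name): "pixels" (400x640 bool, what is visible of it) and "uv" ([column, row] in pixels, amid what is visible of it).
The state is a dict: "t": time; "q": joint angles; "dq": joint speeds; "joint_torque": joint torques, N m; "tool_pos": TCP position; "orientation": TCP orientation; "force": force on the tool from outside, world axes, zero at the start; "wrist_torque": the same for the moment, N m; "opening": finger opening in m.
Only numpy, scipy, OpenCV 4.12 (cv2) and the standard library are available. Lean on these libraries where they do the work, as an engineer would, in place of code of your own. Each camera call takes 0.05 s, during which the arm holds its last target.

## Task

Wind the knob of the rim lock anticlockwise all the way to its end stop, so that both bolts are fully back inside the lock (there is a stiff click on the way that is not the stop). Then lift the freed box keeper off, without prising it off earlier, and set it down gently, standing on its base, in the empty bay of the steel parts tray; leave the parts in the other bay where they are.

Things in the scene. Friction and masses are not known exactly. Their poses are not given: they have to be found in the camera images.
- sample: door-and-frame sample fixed to the bench: plywood base 200 x 190 mm with two wooden strips, top 32 mm above the bench. Origin at the centre of its underside. On its +x half a grey rim lock, case 88 x 135 mm, its top 87 mm above the bench; its steel face plate looks to -x, outer face at x = -5 mm. A fixed pin, 9 mm thick, 20 mm high, stands on the case at x 51, y -30 mm
- knob_grip (a point): on the upright axis of the lock's round ribbed steel knob (diameter 45 mm), 110 mm above the bench; the grip runs from 97 to 120 mm. Its x axis turns with the knob. Anticlockwise from above draws the bolts in, 4 mm a radian; 3.6 to 5.2 rad are left to the rigid stop. Runs at 0.07 Nm; from 2.5 to 2.0 rad before the stop a spring detent takes up to 0.5 Nm. Stays where it is left
- bolt_ends (a point): midway between the tips of the lock's two round steel bolts (14 mm thick, 32 mm apart, 57 mm above the bench), which slide along the sample's x axis and stick out to -x. Fully in, at the stop, it lies at x = -5.5 mm in the sample's frame; at the start it is 14 to 21 mm further out, through the keeper's holes
- keeper_centre (a point): centre of the box keeper, loose, grey painted steel, about 0.2 kg: 34 (x) by 60 (y) by 50 mm high, open below, with a flange 14 mm wide, 3 mm thick along the foot of its -x side and two 17 mm holes in its +x wall, the bolts in them. Point 25 mm above its underside. Starts on the sample, 3 mm off the lock's face, axes parallel to the sample's; the bolts hold it down
- tray: open steel parts tray, 130 mm (x) by 220 mm (y), on a dark wooden offcut, fixed; walls 3 mm, rim 60 mm above the bench, floor 37 mm above it; origin at the centre of the offcut's underside. A divider at y = 0, as high as the rim, makes two bays
- empty_bay (a point): centre of the floor of the tray's empty bay (+y half), 37 mm above the bench; the bay is 124 mm (x) by 105 mm (y) inside, 23 mm deep; axes as the tray's
- cylinder: lock cylinder lying in the tray's other bay, 61 x 45 x 45 mm; to be left alone
- padlock: padlock lying flat in the tray's other bay, 69 x 42 x 17 mm; to be left alone

How it is judged:
By the outcome, as a careful person would: the job done as asked, in the order asked, and still so for the second after the job is handed in, with the robot touching nothing.
It also fails if it takes over 72 s, if anything falls off the work surface, if the arm or the gripper's body presses on something with over 40 N, if the wrist force passes 120 N, or if a joint passes its speed limit or range.

## Working session

There is one attempt and no reset: what is moved stays moved. The work goes in short steps, Python scripts to look and compute and a tool call to move; the robot and the scene stay as the last step left them, time stands still between calls to the robot, and variables do not carry over. Pictures are saved under pics/ and viewed, and the job is handed in when it is done.

Besides the shell and the picture viewer there is one more tool, called after "Call:" as name(argument=value, ...), one argument or row to a line, values as JSON. jog_arm: Moves the arm, as the interface text tells. Shifts and turns lie within -1 to 1; 1 stands for 0.6 m of shift or 2 pi rad of turn. Its arguments: {"type":"object","properties":{"commands":{"type":"array"},"newtons":{"type":"number"}},"required":["commands"]}

```bash
ls; mkdir -p pics
python3 - <<'E'
from plant import robot
import cv2
s=robot.read_state()
for k,v in s.items(): print(k,v)
for c in("side","top"):
    r=robot.read_camera(c); cv2.imwrite(f"pics/{c}0.png",r["pixels"][:,:,::-1])
    print({k:v for k,v in r.items() if k!="pixels"})
E
```

```text
pics
t 0.0
q [ 1.17455053e+00  1.31130561e-01  1.48932792e+00  3.13561446e-06
  1.52303525e+00 -8.53858764e-02]
dq [-0.0012643   0.00088595  0.00023941  0.00062134  0.00066937  0.00018815]
joint_torque [ 1.43219222e-05 -5.59812212e+01 -4.91775906e+01  7.66903907e-02
  3.49013472e-02 -1.36572826e-04]
tool_pos [0.18326154 0.57069192 0.21757905]
orientation [-4.86263275e-01 -3.10326865e+00  2.89844875e-03]
force [ 0.01971336  0.25000023 -0.49744989]
wrist_torque [ 0.00223999 -0.03663673 -0.00083461]
opening 0.09251431483983215
{'fovy': 54.668778411109656, 'cx': 319.7991556181645, 'cy': 198.77169273308598, 'distortion': array([-0.05721236,  0.        ,  0.        ,  0.        ,  0.        ]), 'rvec': array([ 2.16718618,  0.01184432, -0.02433232]), 'tvec': array([-0.51110798,  0.06815852,  1.09222946])}
{'fovy': 56.70864177324863, 'cx': 322.801879665839, 'cy': 202.30408716720893, 'distortion': array([-0.04938566,  0.        ,  0.        ,  0.        ,  0.        ]), 'rvec': array([ 1.95244219, -2.26216758,  0.2485985 ]), 'tvec': array([0.02820479, 0.54294778, 0.92034765])}
```

View pics/side0.png

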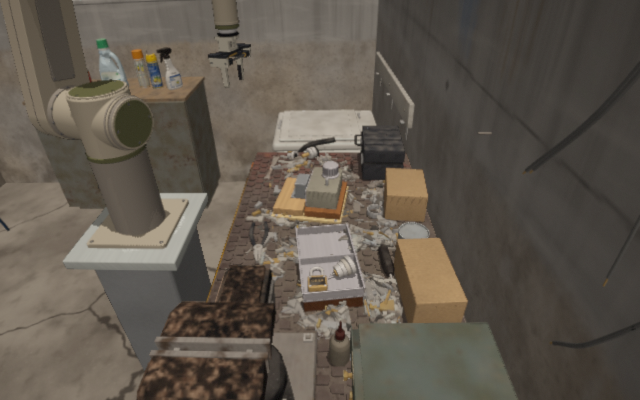

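View pics/top0.png

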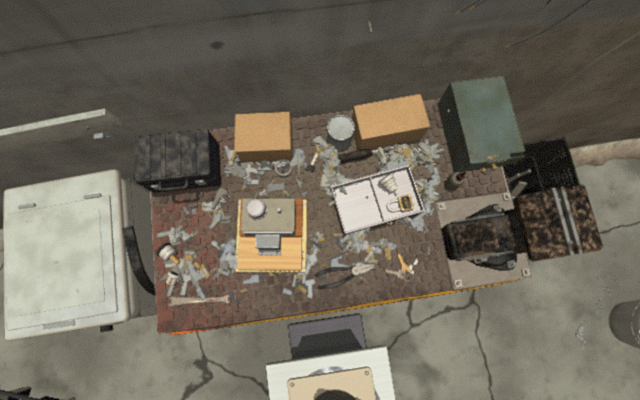

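The side view shows the sample around (313,195), with the knob at (331,168), and the tray at (330,262). In the top view the sample is at (271,235), the knob at (256,208), the keeper at (268,244), and the empty bay is the left half at about (355,205).

```bash
cat > h.py <<'E'
import numpy as np, cv2
from plant import robot
from scipy.optimize import least_squares
from scipy.spatial.transform import Rotation as R
def cam(r):
    h=r["pixels"].shape[0]; f=h/2/np.tan(np.radians(r["fovy"]/2))
    K=np.array([[f,0,r["cx"]],[0,f,r["cy"]],[0,0,1.]])
    return K,np.array(r["distortion"],float),np.array(r["rvec"]),np.array(r["tvec"])
def proj(c,P): return cv2.projectPoints(np.asarray(P,float).reshape(-1,1,3),c[2],c[3],c[0],c[1])[0].reshape(-1,2)
def onz(c,uv,z):
    n=cv2.undistortPoints(np.asarray(uv,float).reshape(-1,1,2),c[0],c[1]).reshape(-1,2)
    Rm=cv2.Rodrigues(c[2])[0]; C=-Rm.T@c[3]
    d=np.c_[n,np.ones(len(n))]@Rm
    return C+d*((z-C[2])/d[:,2])[:,None]
def tri(c1,u1,c2,u2):
    f=lambda P:np.r_[proj(c1,P)[0]-u1,proj(c2,P)[0]-u2]
    s=least_squares(f,onz(c1,[u1],0.08)[0]); return s.x,f(s.x)
E
python3 - <<'E'
from h import *
C={};im={}
for c in("side","top"):
    r=robot.read_camera(c); C[c]=cam(r); im[c]=r["pixels"]
a=im["top"][160:300,220:440]; cv2.imwrite("pics/topz.png",cv2.resize(a,None,fx=3.6,fy=3.6,interpolation=3)[:,:,::-1])
a=im["side"][150:310,260:380]; cv2.imwrite("pics/sidez.png",cv2.resize(a,None,fx=3.7,fy=3.7,interpolation=3)[:,:,::-1])
uv={}
M={}
for n in "sample knob_grip bolt_ends keeper_centre tray empty_bay cylinder padlock".split():
  for c in C:
    o=robot.trace(c,n)
    for d in o[:2]:
        print(n,c,round(d["p"],2),np.round(d["uv"],1),d["pixels"].sum())
    if o: uv[n,c]=o[0]["uv"]; M[n+"_"+c]=o[0]["pixels"]
np.savez("masks0.npz",**M)
for n in "sample knob_grip keeper_centre tray".split():
    if (n,"top") in uv and (n,"side") in uv:
        print(n,tri(C["top"],uv[n,"top"],C["side"],uv[n,"side"]))
E
```

```text
sample side 0.6 [320.7 197.7] 3092
sample top 0.84 [272.1 231.1] 4605
knob_grip side 0.48 [330.2 168. ] 261
knob_grip top 0.67 [254.  210.3] 306
knob_grip top 0.33 [373.3 200.1] 3649
bolt_ends top 0.59 [253.5 211.8] 346
keeper_centre side 0.82 [301.6 185.8] 297
keeper_centre top 0.89 [267.9 246.2] 513
tray side 0.84 [328.9 263.4] 4279
tray top 0.9 [373.4 201.8] 3654
empty_bay side 0.69 [327.8 265.4] 4047
empty_bay top 0.83 [371.4 200.3] 3772
cylinder side 0.88 [342.8 271.5] 340
cylinder top 0.67 [388.  184.9] 206
padlock side 0.85 [317.5 282.2] 369
padlock top 0.84 [407.  205.4] 308
sample (array([0.50119333, 0.09707951, 0.01647936]), array([-1.06249951, -3.38636202, -3.76223769,  0.94170696]))
knob_grip (array([0.53816677, 0.12430991, 0.10476422]), array([-0.20796248, -0.73085383, -0.84457778,  0.24184128]))
keeper_centre (array([0.45157075, 0.10719559, 0.05410841]), array([-0.4637569 , -1.38926899, -1.6223212 ,  0.36699608]))
tray (array([ 0.53364197, -0.18948031,  0.02589365]), array([-0.42614083, -1.32373935, -1.15997034,  0.28112503]))
```

View pics/topz.png

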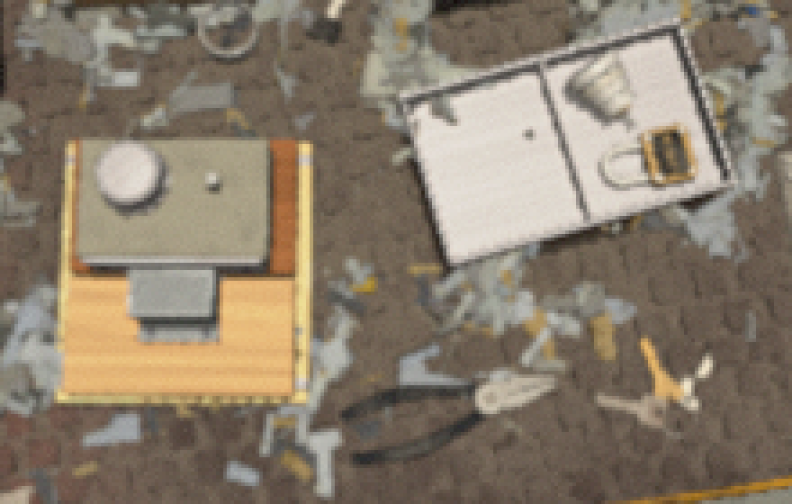

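View pics/sidez.png

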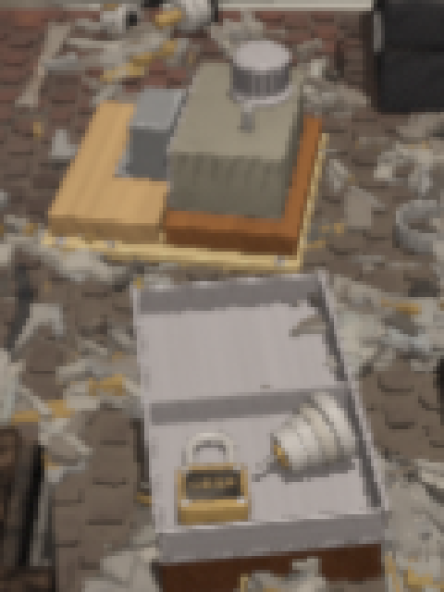

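```bash
cat > fit.py <<'E'
from h import *
C={}
for c in("side","top"): C[c]=cam(robot.read_camera(c))
T=lambda p:((np.array(p)+.5)/3.6-.5+[220,160]); S=lambda p:((np.array(p)+.5)/3.7-.5+[260,150])
def fit(obs,x0,nm):
    # obs: (cam,uv,local pt)
    def f(x):
        ca,sa=np.cos(x[2]),np.sin(x[2]); o=[]
        for c,uv,P in obs:
            P=np.array(P,float); w=[x[0]+ca*P[0]-sa*P[1],x[1]+sa*P[0]+ca*P[1],P[2]+x[3]]
            o.append(proj(C[c],w)[0]-uv)
        return np.ravel(o)
    s=least_squares(f,list(x0)+[0.],loss="soft_l1"); print(nm,np.round(s.x,4)); print(np.round(f(s.x).reshape(-1,2),1).tolist()); return s.x
z=.087
L=[("top",T((82,140)),(83,67.5)),("top",T((269,140)),(83,-67.5)),("top",T((265,260)),(-5,-67.5)),("top",T((80,260)),(-5,67.5)),
("side",S((168,155)),(-5,-67.5)),("side",S((195,63)),(-5,67.5)),("side",S((285,165)),(83,-67.5))]
fit([(c,u,(p[0]/1e3,p[1]/1e3,z)) for c,u,p in L],(.5,.1,0),"lock")
# base upper strips
z=.06
L=[("top",T((402,95)),(65,110)),("top",T((682,22)),(65,-110)),("top",T((735,185)),(-65,-110)),("top",T((448,268)),(-65,110)),
("side",S((133,280)),(-65,110)),("side",S((322,272)),(65,110)),("side",S((385,517)),(65,-110)),("side",S((160,532)),(-65,-110))]
x=fit([(c,u,(p[0]/1e3,p[1]/1e3,z)) for c,u,p in L],(.53,-.19,0.3),"tray")
print("bay",x[:2]+np.array([-np.sin(x[2]),np.cos(x[2])])*.055)
# keeper: use top corners z=.082
L=[("top",T((130,270)),(17,30)),("top",T((214,270)),(17,-30)),("top",T((213,316)),(-17,-30)),("top",T((129,316)),(-17,30)),
("side",S((132,122)),(-17,-30)),("side",S((168,125)),(17,-30)),("side",S((185,90)),(17,30)),("side",S((150,88)),(-17,30))]
fit([(c,u,(p[0]/1e3,p[1]/1e3,.082)) for c,u,p in L],(.45,.1,0),"keeper")
L=[("top",T((130,173)),(0,0)),("side",S((262,57)),(0,0))]
print("knobtop",tri(C["top"],T((130,173)),C["side"],S((262,56))), onz(C["top"],[T((130,173))],.12))
print("pintop",tri(C["top"],T((213,177)),C["side"],S((248,106))))
E
python3 fit.py
```

```text
lock [ 0.4847  0.0986 -0.1391 -0.0029]
[[-0.1, -0.0], [0.1, -0.4], [0.9, 0.1], [-0.9, 0.4], [-0.3, -0.1], [0.8, 0.7], [-0.1, -0.3]]
tray [ 0.5305 -0.1959  0.1204 -0.    ]
[[-0.6, 0.1], [-0.2, -0.3], [0.4, -0.2], [0.1, -1.3], [-0.1, 1.9], [0.1, 0.2], [-0.0, -1.3], [-1.8, 0.1]]
bay [ 0.52390389 -0.14127352]
keeper [ 0.4584  0.1028 -0.1564  0.0015]
[[-0.1, -0.8], [0.1, -0.5], [-0.0, 0.1], [-0.5, -0.2], [-1.6, 0.7], [0.4, 0.9], [-0.0, -0.3], [-1.8, -0.7]]
knobtop (array([0.53982577, 0.11675834, 0.12001824]), array([-0.12236965, -0.43346157, -0.5014165 ,  0.14500473])) [[0.53869584 0.11657829 0.12      ]]
pintop (array([0.5302916 , 0.06145172, 0.10861238]), array([-0.02402185, -0.08214787, -0.09122681,  0.02519908]))
```

Run:
```python
from h import *
C={};im={}
for c in("side","top"):
    r=robot.read_camera(c); C[c]=cam(r); im[c]=r["pixels"]
a=im["top"][90:220,120:440]; cv2.imwrite("pics/topb.png",cv2.resize(a,None,fx=2.5,fy=2.5,interpolation=3)[:,:,::-1])
a=im["side"][110:250,250:450]; cv2.imwrite("pics/sideb.png",cv2.resize(a,None,fx=4,fy=4,interpolation=3)[:,:,::-1])
```

```text
(no output)
```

View pics/topb.png

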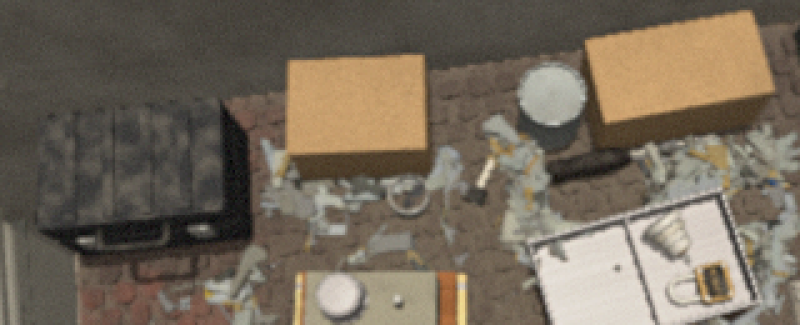

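View pics/sideb.png

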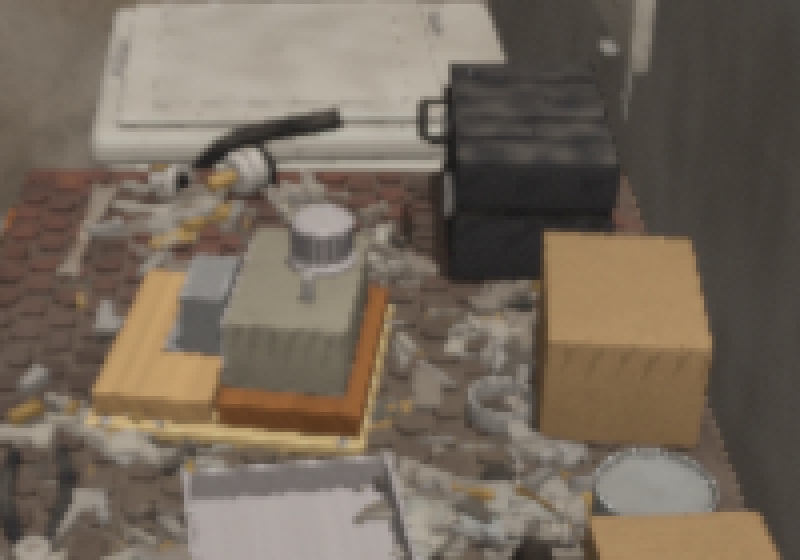

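Run:
```python
from h import *
C={}
for c in("side","top"): C[c]=cam(robot.read_camera(c))
T=lambda p:((np.array(p)+.5)/2.5-.5+[120,90]); S=lambda p:((np.array(p)+.5)/4-.5+[250,110])
for n,t,s in [("box front L",(288,152),(545,233)),("box front R",(428,150),(545,342)),("case front R",(222,215),(452,165)),("box2 frontR..",(605,122),(592,517))]:
    print(n,tri(C["top"],T(t),C["side"],S(s)))
```

```text
box front L (array([0.70907945, 0.160465  , 0.08548765]), array([ 0.0524987 ,  0.25333184,  0.27206668, -0.10554392]))
box front R (array([0.68995593, 0.01239206, 0.08520042]), array([-0.00082481, -0.00377809, -0.00366738,  0.00134953]))
case front R (array([0.64283049, 0.23022012, 0.10672816]), array([ 0.01907312,  0.08245993,  0.09700698, -0.03473176]))
box2 frontR.. (array([ 0.69207236, -0.17824972,  0.09221956]), array([-0.0766352 , -0.34683595, -0.2855971 ,  0.10235682]))
```

Call:
jog_arm(
  commands=[
    [[0,0,0.1],[0,0,0],-1],
    [[0,0,0.15],[0,0,-0.05],-1],
  ],
  newtons=60,
)

```text
t: 1.55
tool_pos: [0.1837, 0.5719, 0.3119]
orientation: [0.779, 3.043, 0.005]
force: [0.9, 0.8, -0.1]
opening: 0.0929
```

Call:
jog_arm(
  commands=[
    [[0.1,-0.1,0],[0,0,-0.027],0],
    [[0.2,-0.2,0],[0,0,-0.055],0],
    [[0.3,-0.3,0],[0,0,-0.08],-0.25],
    [[0.4,-0.4,0],[0,0,-0.11],-0.25],
    [[0.45,-0.5,0],[0,0,-0.14],-0.25],
    [[0.5,-0.6,0],[0,0,-0.165],-0.25],
    [[0.55,-0.7,0],[0,0,-0.19],-0.25],
    [[0.592,-0.758,0],[0,0,-0.22],-0.25],
    [[0.592,-0.758,0],[0,0,-0.245],-0.25],
    [[0.592,-0.758,0],[0,0,-0.27],-0.25],
  ],
)

```text
t: 2.8
tool_pos: [0.5402, 0.1136, 0.3116]
orientation: [2.802, 1.414, 0.002]
force: [-0.0, 0.2, 0.1]
opening: 0.0579
```

Call:
jog_arm(
  commands=[
    [[0,0,0],[0,0,-0.027],-0.25],
    [[0,0,-0.05],[0,0,-0.054],-0.25],
    [[0,0,-0.1],[0,0,-0.081],-0.25],
    [[0,0,-0.1],[0,0,-0.108],-0.25],
    [[0,0,-0.15],[0,0,-0.135],-0.25],
    [[0,0,-0.15],[0,0,-0.162],-0.25],
    [[0,0,-0.2],[0,0,-0.189],-0.25],
    [[0,0,-0.2],[0,0,-0.21],-0.25],
    [[0,0,-0.2],[0,0,-0.23],-0.25],
    [[0,0,-0.2],[0,0,-0.24],-0.25],
  ],
)

```text
t: 4.05
tool_pos: [0.5402, 0.1136, 0.1916]
orientation: [3.009, -0.892, -0.002]
force: [0.9, -0.6, 0.7]
opening: 0.0583
```

```bash
cat >> h.py <<'E'
def st():
    s=robot.read_state(); m=R.from_rotvec(s["orientation"]).as_matrix()
    print("t",round(s["t"],2),"pos",np.round(s["tool_pos"],4),"yaw",round(np.arctan2(m[1,0],m[0,0]),3),"z",np.round(m[:,2],3),"q",np.round(s["q"],3),"F",np.round(s["force"],1),"M",np.round(s["wrist_torque"],3),"op",round(s["opening"],4)); return s
def shot(tag,boxes):
    for c,(x0,y0,x1,y1,k) in boxes.items():
        r=robot.read_camera(c); cv2.imwrite(f"pics/{c}_{tag}.png",cv2.resize(r["pixels"][y0:y1,x0:x1],None,fx=k,fy=k,interpolation=3)[:,:,::-1])
E
python3 - <<'E'
from h import *
st(); shot("a",{"top":(220,160,320,280,4),"side":(260,100,380,240,4)})
E
```

```text
t 4.05 pos [0.5402 0.1136 0.1916] yaw -0.576 z [-0.002 -0.003 -1.   ] q [ 0.116  0.018  1.656 -0.003  1.471  2.264] F [ 0.9 -0.6  0.7] M [ 0.05   0.145 -0.011] op 0.0583
```

View pics/top_a.png

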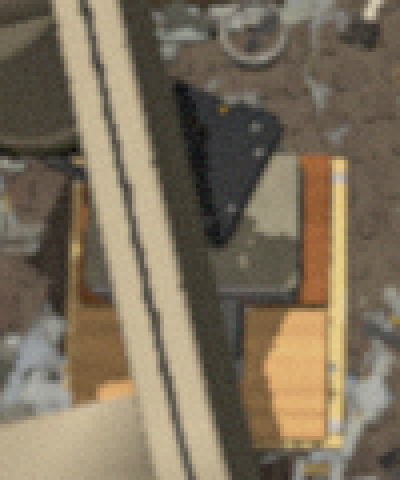

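View pics/side_a.png

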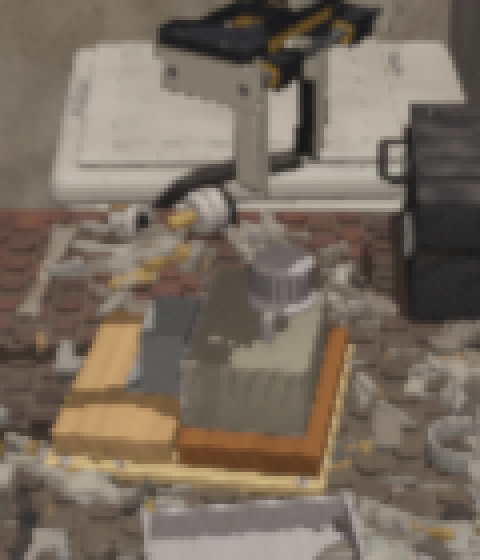

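The side view shows the fingers above the knob at (283,270) with nothing in the way. In the top view the arm hides the knob.

Call:
jog_arm(
  commands=[
    [[-0.002,0.006,0],[0,0,-0.02],-0.25],
    [[-0.002,0.006,-0.05],[0,0,-0.038],-0.25],
    [[-0.002,0.006,-0.1],[0,0,-0.038],-0.25],
    [[-0.002,0.006,-0.12],[0,0,-0.038],-0.25],
    [[-0.002,0.006,-0.14],[0,0,-0.038],-0.25],
    [[-0.002,0.006,-0.15],[0,0,-0.038],-0.25],
  ],
)

```text
t: 4.9
tool_pos: [0.5393, 0.1172, 0.1017]
orientation: [2.883, -1.24, -0.002]
force: [0.1, -0.2, -0.1]
opening: 0.0581
```

Call:
jog_arm(
  commands=[
    [[0,0,-0.006],[0,0,0],-0.25],
    [[0,0,-0.012],[0,0,0],-0.25],
    [[0,0,-0.012],[0,0,0],-0.25],
  ],
)

```text
t: 5.28
tool_pos: [0.5393, 0.1172, 0.0945]
orientation: [2.883, -1.24, -0.002]
force: [-0.3, 0.4, 0.3]
opening: 0.058
```

Run:
```python
from h import *
st(); shot("b",{"side":(260,100,380,240,4)})
```

```text
t 5.28 pos [0.5393 0.1172 0.0945] yaw -0.813 z [-0.002 -0.002 -1.   ] q [ 1.220e-01  9.800e-02  1.755e+00 -2.000e-03  1.291e+00  2.506e+00] F [-0.3  0.4  0.3] M [0.072 0.128 0.028] op 0.058
```

View pics/side_b.png

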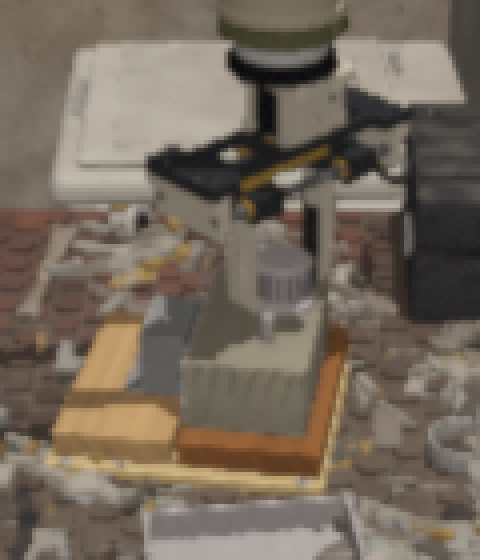

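The fingers straddle the knob at about (285,280) with no contact. Next I close with a light grip.

Call:
jog_arm(
  commands=[
    [[0,0,0],[0,0,0],1],
    [[0,0,0],[0,0,0],1],
    [[0,0,0],[0,0,0],1],
    [[0,0,0],[0,0,0],1],
  ],
  newtons=15,
)

```text
t: 5.82
tool_pos: [0.5414, 0.1189, 0.0953]
orientation: [-2.885, 1.24, -0.003]
force: [10.1, 8.4, -6.2]
opening: 0.0442
```

```bash
python3 -c "
from h import *
st()"
```

```text
t 5.83 pos [0.5414 0.1189 0.0953] yaw -0.812 z [ 0.003  0.001 -1.   ] q [0.123 0.099 1.753 0.    1.287 2.506] F [10.1  8.4 -6.2] M [ 1.298 -1.365 -0.132] op 0.0442
```

Call:
jog_arm(
  commands=[
    [[0,0,0],[0,0,0],1],
    [[0.0,0.0,0],[0,0,0.02],1],
    [[0.0,0.0,0],[0,0,0.04],1],
    [[0.0,0.0,0],[0,0,0.06],1],
    [[0.0,0.0,0],[0,0,0.06],1],
  ],
  newtons=50,
)

```text
t: 6.45
tool_pos: [0.5419, 0.1195, 0.0952]
orientation: [-3.065, 0.674, -0.004]
force: [4.7, 4.4, -4.7]
opening: 0.0437
```

```bash
python3 -c "
from h import *
st()"
```

```text
t 6.45 pos [0.5419 0.1195 0.0952] yaw -0.433 z [ 0.003  0.003 -1.   ] q [1.230e-01 9.900e-02 1.753e+00 2.000e-03 1.286e+00 2.127e+00] F [ 4.7  4.4 -4.7] M [ 0.283 -0.426  0.088] op 0.0437
```

Call:
jog_arm(
  commands=[
    [[0.001,0.001,0],[0,0,0.02],1],
    [[0.001,0.001,0],[0,0,0.04],1],
    [[0.001,0.001,0],[0,0,0.06],1],
    [[0.001,0.001,0],[0,0,0.08],1],
    [[0.001,0.001,0],[0,0,0.1],1],
    [[0.001,0.001,0],[0,0,0.12],1],
    [[0.001,0.001,0],[0,0,0.12],1],
  ],
)

```text
t: 7.32
tool_pos: [0.5422, 0.121, 0.0952]
orientation: [-3.096, -0.505, -0.002]
force: [-1.0, 4.7, -0.1]
opening: 0.0438
```

```bash
python3 -c "
from h import *
st()"
```

```text
t 7.33 pos [0.5422 0.121  0.0952] yaw 0.323 z [ 0.     0.005 -1.   ] q [0.124 0.103 1.749 0.005 1.289 1.37 ] F [-1.   4.7 -0.1] M [0.278 0.153 0.067] op 0.0438
```

Call:
jog_arm(
  commands=[
    [[0,0.001,0],[0,0,0.02],1],
    [[0,0.001,0],[0,0,0.04],1],
    [[0,0.001,0],[0,0,0.06],1],
    [[0,0.001,0],[0,0,0.08],1],
  ],
)

```text
t: 7.82
tool_pos: [0.5417, 0.1219, 0.0952]
orientation: [-2.869, -1.265, 0.001]
force: [-3.7, 3.5, 0.6]
opening: 0.0439
```

Call:
jog_arm(
  commands=[
    [[0,0,0],[0,0,0.02],1],
    [[0,0,0],[0,0,0.04],1],
    [[0,0,0],[0,0,0.06],1],
    [[0,0,0],[0,0,0.08],1],
  ],
)

```text
t: 8.32
tool_pos: [0.5409, 0.1224, 0.0952]
orientation: [-2.46, -1.943, 0.005]
force: [-6.5, 3.7, 2.4]
opening: 0.0436
```

```bash
python3 -c "
from h import *
st()"
```

```text
t 8.32 pos [0.5409 0.1224 0.0952] yaw 1.337 z [-0.007  0.004 -1.   ] q [0.127 0.108 1.744 0.005 1.297 0.359] F [-6.5  3.7  2.4] M [ 0.303  0.339 -0.107] op 0.0436
```

Call:
jog_arm(
  commands=[
    [[-0.002,-0.001,0],[0,0,0.02],1],
    [[-0.002,-0.001,0],[0,0,0.04],1],
    [[-0.002,-0.001,0],[0,0,0.06],1],
  ],
)

```text
t: 8.7
tool_pos: [0.5401, 0.1225, 0.0952]
orientation: [-2.048, -2.374, 0.004]
force: [0.5, 3.6, -2.5]
opening: 0.0443
```

```bash
python3 -c "
from h import *
st()"
```

```text
t 8.7 pos [0.5401 0.1225 0.0952] yaw 1.718 z [-0.006  0.002 -1.   ] q [ 0.128  0.106  1.746  0.003  1.296 -0.02 ] F [ 0.5  3.6 -2.5] M [ 0.549 -0.852 -0.023] op 0.0443
```

Call:
jog_arm(
  commands=[
    [[0,0,0],[0,0,0.02],1],
    [[0,0,0],[0,0,0.04],1],
    [[0,0,0],[0,0,0.06],1],
  ],
)

```text
t: 9.07
tool_pos: [0.5394, 0.1224, 0.0952]
orientation: [-1.561, -2.719, 0.007]
force: [-5.1, -0.7, 2.5]
opening: 0.0437
```

```bash
python3 -c "
from h import *
st()"
```

```text
t 9.07 pos [0.5394 0.1224 0.0952] yaw 2.099 z [-0.008 -0.001 -1.   ] q [ 0.13   0.106  1.745  0.     1.298 -0.399] F [-5.1 -0.7  2.5] M [ 0.065  0.242 -0.1  ] op 0.0437
```

Call:
jog_arm(
  commands=[
    [[0,0,0],[0,0,0.02],1],
    [[0,0,0],[0,0,0.04],1],
    [[0,0,0],[0,0,0.06],1],
  ],
)

```text
t: 9.45
tool_pos: [0.5388, 0.1219, 0.0952]
orientation: [-1.018, -2.965, 0.011]
force: [-4.8, -2.5, 2.6]
opening: 0.0439
```

```bash
python3 -c "
from h import *
st()"
```

```text
t 9.45 pos [0.5388 0.1219 0.0952] yaw 2.48 z [-0.009 -0.004 -1.   ] q [ 0.132  0.106  1.746 -0.003  1.299 -0.777] F [-4.8 -2.5  2.6] M [ 0.028  0.25  -0.055] op 0.0439
```

Call:
jog_arm(
  commands=[
    [[0,-0.001,0],[0,0,0.02],1],
    [[0,-0.001,0],[0,0,0.04],1],
  ],
)

```text
t: 9.7
tool_pos: [0.5385, 0.1215, 0.0952]
orientation: [-0.632, -3.071, 0.011]
force: [-3.2, -0.5, 0.2]
opening: 0.044
```

```bash
python3 -c "
from h import *
st()"
```

```text
t 9.7 pos [0.5385 0.1215 0.0952] yaw 2.735 z [-0.008 -0.006 -1.   ] q [ 0.132  0.104  1.747 -0.005  1.299 -1.031] F [-3.2 -0.5  0.2] M [ 0.575 -0.057 -0.042] op 0.044
```

Call:
jog_arm(
  commands=[
    [[0,-0.001,0],[0,0,0.02],1],
    [[0,-0.001,0],[0,0,0.04],1],
  ],
)

```text
t: 9.95
tool_pos: [0.5383, 0.1211, 0.0952]
orientation: [-0.237, -3.127, 0.012]
force: [-0.3, -0.4, -1.3]
opening: 0.0436
```

```bash
python3 -c "
from h import *
st()"
```

```text
t 9.95 pos [0.5383 0.1211 0.0952] yaw 2.991 z [-0.006 -0.007 -1.   ] q [ 0.132  0.102  1.749 -0.006  1.297 -1.286] F [-0.3 -0.4 -1.3] M [ 0.612 -0.056 -0.051] op 0.0436
```

Call:
jog_arm(
  commands=[
    [[0,-0.001,0],[0,0,0.02],1],
    [[0,-0.001,0],[0,0,0.04],1],
  ],
)

```text
t: 10.2
tool_pos: [0.5383, 0.1205, 0.0952]
orientation: [0.163, -3.132, 0.012]
force: [4.6, -1.0, 1.7]
opening: 0.0441
```

```bash
python3 -c "
from h import *
st()"
```

```text
t 10.2 pos [0.5383 0.1205 0.0952] yaw -3.038 z [-0.005 -0.008 -1.   ] q [ 0.132  0.1    1.752 -0.007  1.295 -1.54 ] F [ 4.6 -1.   1.7] M [ 0.431 -0.748 -1.309] op 0.0441
```

Call:
jog_arm(
  commands=[
    [[0,-0.001,0],[0,0,0.01],1],
    [[0,-0.001,0],[0,0,0.01],1],
    [[0,-0.001,0],[0,0,0.01],1],
  ],
)

```text
t: 10.58
tool_pos: [0.5381, 0.1201, 0.0953]
orientation: [0.258, -3.126, 0.011]
force: [-1.4, 2.7, -0.3]
opening: 0.044
```

```bash
python3 -c "
from h import *
st()"
```

```text
t 10.57 pos [0.5381 0.1201 0.0953] yaw -2.977 z [-0.004 -0.008 -1.   ] q [ 0.131  0.099  1.752 -0.007  1.295 -1.602] F [-1.4  2.7 -0.3] M [ 0.684  0.216 -0.687] op 0.044
```

Call:
jog_arm(
  commands=[
    [[0,0,0],[0,0,0.02],1],
    [[0,0,0],[0,0,0.04],1],
    [[0,0,0],[0,0,0.04],1],
  ],
  newtons=60,
)

```text
t: 10.95
tool_pos: [0.5367, 0.119, 0.095]
orientation: [0.648, -3.066, 0.015]
force: [-7.0, -2.9, 4.4]
opening: 0.0437
```

```bash
python3 -c "
from h import *
st();shot('c',{'top':(220,160,320,280,4),'side':(260,100,380,240,4)})"
```

```text
t 10.95 pos [0.5367 0.119  0.095 ] yaw -2.725 z [-0.005 -0.011 -1.   ] q [ 0.132  0.097  1.755 -0.01   1.296 -1.853] F [-7.  -2.9  4.4] M [-0.65   1.136 -0.621] op 0.0437
```

Call:
jog_arm(
  commands=[
    [[0,0,0],[0,0,0.02],1],
    [[0,0,0],[0,0,0.04],1],
    [[0,0,0],[0,0,0.06],1],
  ],
)

```text
t: 11.42
tool_pos: [0.5367, 0.1171, 0.0947]
orientation: [1.211, -2.891, 0.021]
force: [4.9, -3.9, -7.7]
opening: 0.0438
```

```bash
python3 -c "
from h import *
st()"
```

```text
t 11.43 pos [0.5367 0.1171 0.0947] yaw -2.348 z [-0.001 -0.015 -1.   ] q [ 0.131  0.093  1.76  -0.015  1.292 -2.229] F [ 4.9 -3.9 -7.7] M [-0.806 -0.979 -1.449] op 0.0438
```

Torque stays at 0.6–1.4 Nm over another 0.7 rad of finger turn. That is above the detent's 0.5 Nm and past its width, so the knob is at the stop and the fingers are slipping on it. I'll release, lift and look.

Call:
jog_arm(
  commands=[
    [[0,0,0],[0,0,0],-0.25],
    [[0,0,0],[0,0,0],-0.25],
    [[0,0,0],[0,0,0],-0.25],
    [[0,0,0.05],[0,0,0],-0.25],
    [[0,0,0.15],[0,0,0],-0.25],
    [[0,0,0.25],[0,0,0],-0.25],
    [[-0.05,-0.1,0.25],[0,0,-0.03],-0.25],
    [[-0.1,-0.2,0.25],[0,0,-0.05],-0.25],
    [[-0.1,-0.3,0.25],[0,0,-0.08],-0.25],
    [[-0.1,-0.3,0.25],[0,0,-0.11],-0.25],
  ],
)

```text
t: 12.68
tool_pos: [0.4762, -0.0665, 0.2451]
orientation: [0.145, -3.128, 0.018]
force: [0.2, 0.8, 0.5]
opening: 0.058
```

```bash
python3 -c "
from h import *
st();shot('d',{'top':(220,160,320,280,5),'side':(260,130,360,230,6)})"
```

```text
t 12.68 pos [ 0.4762 -0.0665  0.2451] yaw -3.049 z [-0.01  -0.012 -1.   ] q [-0.235 -0.198  1.762 -0.014  1.585 -1.898] F [0.2 0.8 0.5] M [ 0.044  0.    -0.042] op 0.058
```

View pics/top_d.png

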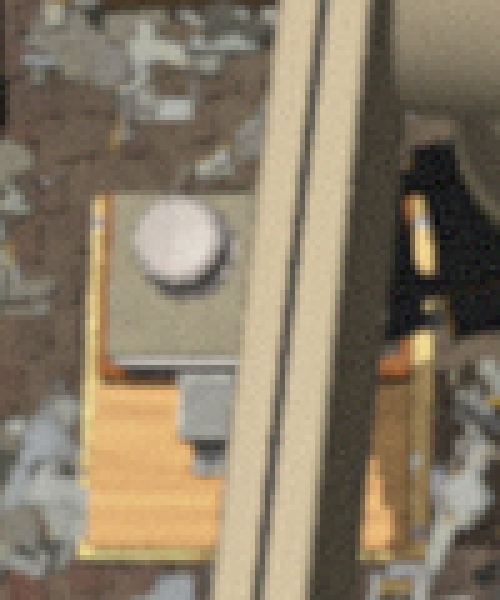

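View pics/side_d.png

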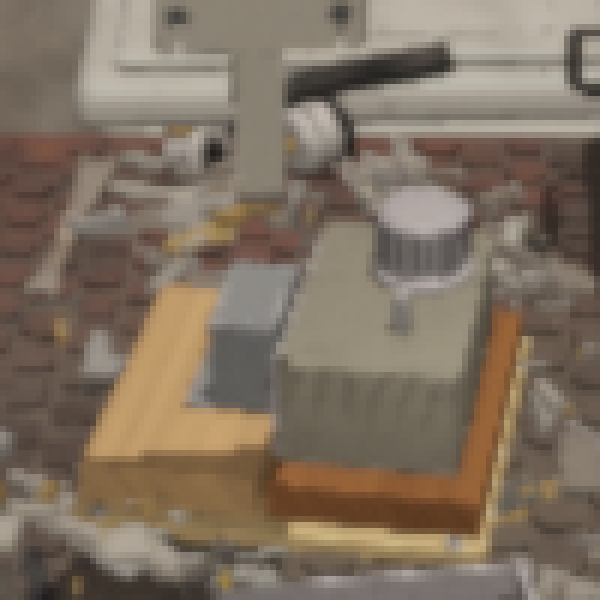

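The top view shows the keeper still in place at about (205,405), and the side view shows it at about (250,330). The knob is at (180,240) in the top view. Nothing has lifted or shifted. Next I move over the keeper.

Call:
jog_arm(
  commands=[
    [[-0.01,0.1,0],[0.001,-0.001,-0.02],-1],
    [[-0.02,0.2,0],[0.0019,-0.0016,-0.038],-1],
    [[-0.029,0.284,0],[0.0019,-0.0016,-0.038],-1],
    [[-0.029,0.284,-0.08],[0.0019,-0.0016,-0.038],-1],
    [[-0.029,0.284,-0.12],[0.0019,-0.0016,-0.038],-1],
    [[-0.029,0.284,-0.12],[0.0019,-0.0016,-0.038],-1],
  ],
  newtons=20,
)

```text
t: 13.52
tool_pos: [0.4574, 0.1072, 0.1709]
orientation: [-0.211, -3.129, -0.003]
force: [0.5, -0.7, 0.6]
opening: 0.093
```

```bash
python3 -c "
from h import *
st();shot('e',{'side':(260,110,360,210,6)})"
```

```text
t 13.53 pos [0.4574 0.1072 0.1709] yaw 3.007 z [-0.005  0.002 -1.   ] q [ 0.119 -0.197  1.896  0.003  1.448 -1.318] F [ 0.5 -0.7  0.6] M [ 0.024  0.017 -0.043] op 0.093
```

View pics/side_e.png

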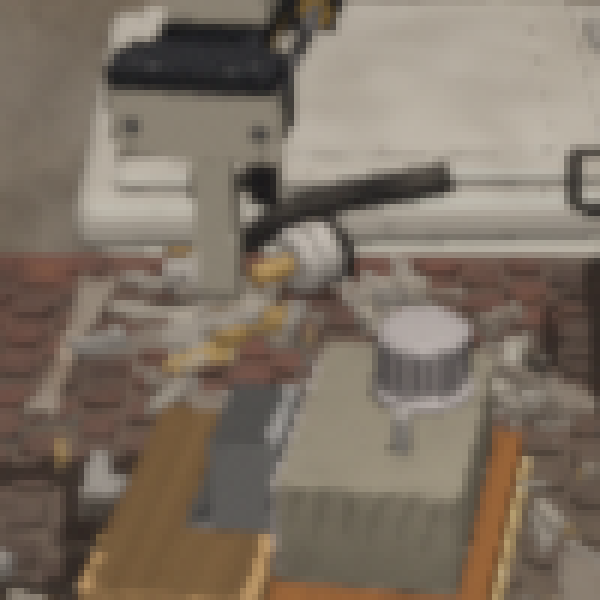

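The fingers straddle the keeper in line with its y axis, at about (215,290) above the keeper at (235,460). The path down is clear.

Call:
jog_arm(
  commands=[
    [[0.003,-0.006,-0.06],[-0.0003,-0.0008,0],-1],
    [[0.003,-0.006,-0.12],[-0.0003,-0.0008,0],-1],
    [[0.003,-0.006,-0.16],[-0.0003,-0.0008,0],-1],
    [[0.003,-0.006,-0.19],[-0.0003,-0.0008,0],-1],
    [[0.003,-0.006,-0.201],[-0.0003,-0.0008,0],-1],
    [[0.003,-0.006,-0.201],[-0.0003,-0.0008,0],-1],
  ],
)

```text
t: 14.32
tool_pos: [0.4611, 0.1036, 0.0531]
orientation: [0.212, 3.131, 0.002]
force: [0.9, -0.1, 1.1]
opening: 0.0926
```

```bash
python3 -c "
from h import *
st();shot('f',{'side':(260,110,360,210,6)})"
```

```text
t 14.32 pos [0.4611 0.1036 0.0531] yaw 3.006 z [ 0.004  0.001 -1.   ] q [ 0.112 -0.071  2.008  0.     1.201 -1.324] F [ 0.9 -0.1  1.1] M [-0.007  0.005  0.048] op 0.0926
```

View pics/side_f.png

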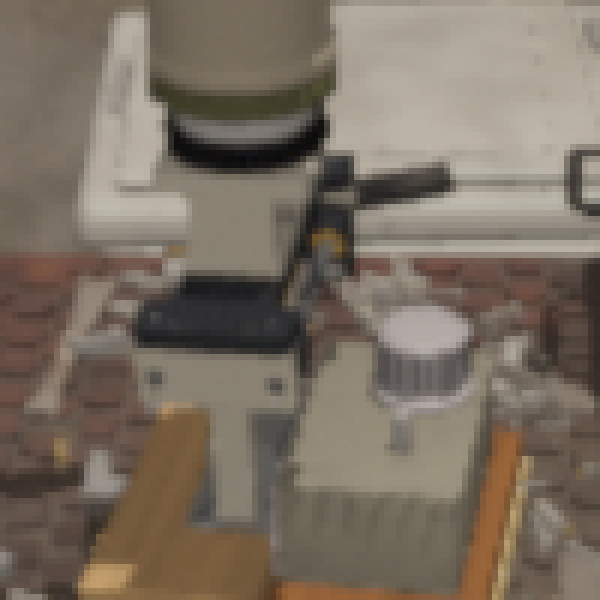

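Call:
jog_arm(
  commands=[
    [[0,0,-0.005],[0,0,0],-1],
    [[0,0,-0.005],[0,0,0],0.6],
    [[0,0,-0.005],[0,0,0],0.6],
    [[0,0,-0.005],[0,0,0],0.6],
    [[0,0,-0.005],[0,0,0],0.6],
    [[0,0,-0.005],[0,0,0],0.6],
    [[0,0,-0.005],[0,0,0],0.6],
  ],
  newtons=25,
)

```text
t: 15.25
tool_pos: [0.4614, 0.1037, 0.0505]
orientation: [0.212, 3.13, 0.002]
force: [0.4, 1.1, 1.8]
opening: 0.0602
```

```bash
python3 -c "
from h import *
st()"
```

```text
t 15.25 pos [0.4614 0.1037 0.0505] yaw 3.006 z [ 0.004  0.001 -1.   ] q [ 1.120e-01 -6.700e-02  2.010e+00  1.000e-03  1.195e+00 -1.323e+00] F [0.4 1.1 1.8] M [0.154 0.051 0.048] op 0.0602
```

Gripped at 60 mm. Next is a small trial lift, watching the force.

Call:
jog_arm(
  commands=[
    [[0,0,0.005],[0,0,0],0.6],
    [[0,0,0.01],[0,0,0],0.6],
    [[0,0,0.01],[0,0,0],0.6],
  ],
)

```text
t: 15.62
tool_pos: [0.4616, 0.1036, 0.0568]
orientation: [0.212, 3.13, 0.002]
force: [0.6, -0.2, -2.4]
opening: 0.0599
```

```bash
python3 -c "
from h import *
st();shot('g',{'side':(260,110,360,210,6)})"
```

```text
t 15.62 pos [0.4616 0.1036 0.0568] yaw 3.006 z [ 0.005  0.001 -1.   ] q [ 0.112 -0.076  2.006  0.     1.207 -1.323] F [ 0.6 -0.2 -2.4] M [ 0.04   0.001 -0.031] op 0.0599
```

View pics/side_g.png

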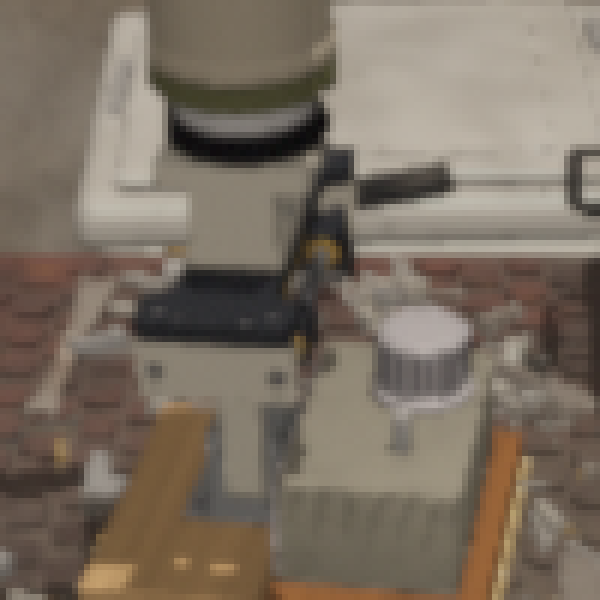

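Force is −2.4 N, about the keeper's own weight, and the side view shows the flange clear of the wood at (225,505). The keeper is free, so I lift it and carry it to the bay.

Call:
jog_arm(
  commands=[
    [[0,0,0.04],[0,0,0],0.6],
    [[0,0,0.09],[0,0,0],0.6],
    [[-0.02,0,0.15],[0,0,0],0.6],
    [[0,-0.06,0.19],[0,0,-0.025],0.6],
    [[0,-0.13,0.2],[0,0,-0.05],0.6],
    [[0.03,-0.2,0.2],[0,0,-0.075],0.6],
    [[0.06,-0.27,0.2],[0,0,-0.1],0.6],
    [[0.08,-0.34,0.2],[0,0,-0.125],0.6],
    [[0.1,-0.38,0.2],[0,0,-0.15],0.6],
    [[0.105,-0.413,0.2],[0,0,-0.175],0.6],
  ],
)

```text
t: 16.92
tool_pos: [0.5247, -0.1455, 0.1762]
orientation: [1.825, 2.553, -0.002]
force: [-0.4, 0.5, -2.5]
opening: 0.0599
```

Call:
jog_arm(
  commands=[
    [[0,0,0],[0,0,-0.02],0.6],
    [[0,0,0],[0,0,-0.034],0.6],
    [[0,0,0],[0,0,-0.034],0.6],
  ],
)

```text
t: 17.3
tool_pos: [0.5245, -0.1455, 0.1759]
orientation: [2.086, 2.344, -0.003]
force: [-0.4, 0.1, -1.2]
opening: 0.0599
```

```bash
python3 -c "
from h import *
st();shot('h',{'side':(260,140,400,320,4),'top':(220,160,420,260,4)})"
```

```text
t 17.3 pos [ 0.5245 -0.1455  0.1759] yaw 1.687 z [ 0.001 -0.004 -1.   ] q [-0.363  0.002  1.701 -0.003  1.436 -0.479] F [-0.4  0.1 -1.2] M [-0.044 -0.014  0.015] op 0.0599
```

View pics/side_h.png

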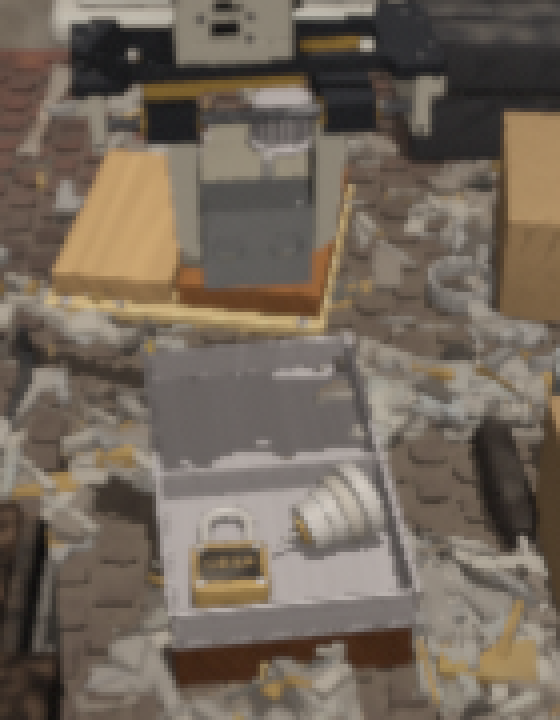

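View pics/top_h.png

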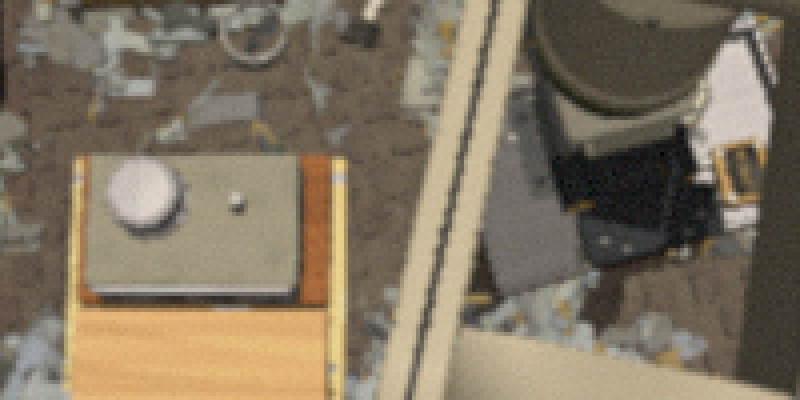

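The side view shows the keeper held level, with its bolt holes toward the camera at (260,245). In the top view the lock face is bare at (195,293), with no bolt sticking out. I'll go down to just above the rim and check.

Call:
jog_arm(
  commands=[
    [[0,0.002,-0.05],[0.0004,0,0],0.6],
    [[0,0.002,-0.1],[0.0004,0,0],0.6],
    [[0,0.002,-0.14],[0.0004,0,0],0.6],
    [[0,0.002,-0.15],[0.0004,0,0],0.6],
    [[0,0.002,-0.15],[0.0004,0,0],0.6],
  ],
)

```text
t: 18.02
tool_pos: [0.5246, -0.1441, 0.0862]
orientation: [2.084, 2.348, -0.0]
force: [0.1, 0.3, -1.4]
opening: 0.0596
```

```bash
python3 -c "
from h import *
st();shot('i',{'side':(270,180,390,320,5)})"
```

```text
t 18.02 pos [ 0.5246 -0.1441  0.0862] yaw 1.69 z [ 0.001 -0.001 -1.   ] q [-3.620e-01  8.300e-02  1.788e+00 -1.000e-03  1.270e+00 -4.810e-01] F [ 0.1  0.3 -1.4] M [-0.103 -0.038  0.065] op 0.0596
```

View pics/side_i.png

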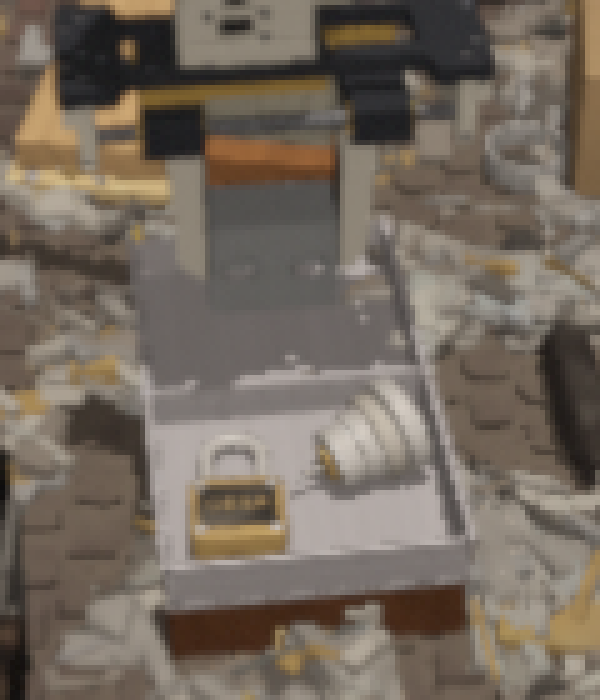

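The keeper's foot at (270,308) is centred across the bay, whose walls are at about (140..400). I'll lower it gently.

Call:
jog_arm(
  commands=[
    [[0,0,-0.015],[0,0,0],0.6],
    [[0,0,-0.03],[0,0,0],0.6],
    [[0,0,-0.04],[0,0,0],0.6],
    [[0,0,-0.045],[0,0,0],0.6],
    [[0,0,-0.045],[0,0,0],0.6],
  ],
)

```text
t: 18.7
tool_pos: [0.525, -0.1443, 0.0597]
orientation: [2.084, 2.348, 0.0]
force: [-0.6, 0.7, -2.5]
opening: 0.0604
```

Call:
jog_arm(
  commands=[
    [[0,0,-0.002],[0,0,0],0.6],
    [[0,0,-0.003],[0,0,0],0.6],
  ],
)

```text
t: 18.95
tool_pos: [0.5251, -0.1443, 0.058]
orientation: [2.084, 2.347, 0.0]
force: [0.2, 0.3, -2.0]
opening: 0.0594
```

```bash
python3 -c "
from h import *
st()"
```

```text
t 18.95 pos [ 0.5251 -0.1443  0.058 ] yaw 1.689 z [ 0.002 -0.002 -1.   ] q [-3.620e-01  1.170e-01  1.807e+00 -1.000e-03  1.215e+00 -4.800e-01] F [ 0.2  0.3 -2. ] M [-0.053  0.046  0.021] op 0.0594
```

Call:
jog_arm(
  commands=[
    [[0,0,-0.002],[0,0,0],0.6],
    [[0,0,-0.003],[0,0,0],0.6],
  ],
)

```text
t: 19.2
tool_pos: [0.5251, -0.1443, 0.0562]
orientation: [2.084, 2.347, 0.0]
force: [-0.1, -0.5, -1.0]
opening: 0.0602
```

Call:
jog_arm(
  commands=[
    [[0,0,-0.001],[0,0,0],0.6],
    [[0,0,-0.002],[0,0,0],0.6],
  ],
)

```text
t: 19.45
tool_pos: [0.5252, -0.1443, 0.0555]
orientation: [2.084, 2.347, 0.0]
force: [-3.6, 2.7, 7.5]
opening: 0.06
```

Contact is at the expected height (7.5 N). I'll open to about 70 mm, staying clear of the bay walls, and then lift.

Call:
jog_arm(
  commands=[
    [[0,0,0],[0,0,0],0.6],
    [[0,0,0],[0,0,0],-0.5],
    [[0,0,0],[0,0,0],-0.5],
    [[0,0,0],[0,0,0],-0.5],
    [[0,0,0.03],[0,0,0],-0.5],
    [[0,0,0.08],[0,0,0],-0.5],
    [[0,0,0.16],[0,0,0],-0.5],
    [[0,0,0.25],[0,0,0],-0.5],
    [[0,0.1,0.25],[0,0,0],-0.5],
    [[-0.1,0.2,0.25],[0,0,0],-0.5],
  ],
)

```text
t: 20.7
tool_pos: [0.4822, -0.0389, 0.2077]
orientation: [2.083, 2.345, 0.004]
force: [-0.2, 0.7, 1.3]
opening: 0.0697
```

Call:
jog_arm(
  commands=[
    [[-0.08,0.08,0],[0,0,0],-0.5],
    [[-0.12,0.16,0],[0,0,0],-0.5],
    [[-0.12,0.3,0.1],[0,0,0],-0.5],
    [[-0.12,0.4,0.1],[0,0,0],-0.5],
    [[-0.12,0.5,0.1],[0,0,0],-0.5],
    [[-0.15,0.6,0.1],[0,0,0],-0.5],
    [[-0.2,0.7,0.1],[0,0,0],-0.5],
    [[-0.2,0.7,0.1],[0,0,0],-0.5],
  ],
)

```text
t: 21.7
tool_pos: [0.3607, 0.3838, 0.2692]
orientation: [2.08, 2.348, 0.006]
force: [1.3, -0.4, 0.0]
opening: 0.07
```

```bash
python3 -c "
from h import *
st();shot('j',{'side':(260,150,380,310,3.7),'top':(220,160,440,300,3.6)})"
```

```text
t 21.7 pos [0.3607 0.3838 0.2692] yaw 1.692 z [ 0.006 -0.    -1.   ] q [ 0.722 -0.089  1.619 -0.004  1.607  0.601] F [ 1.3 -0.4  0. ] M [-0.067  0.092 -0.013] op 0.07
```

View pics/side_j.png

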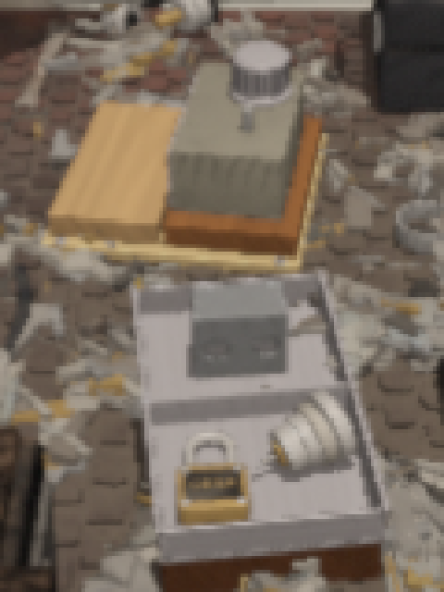

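View pics/top_j.png

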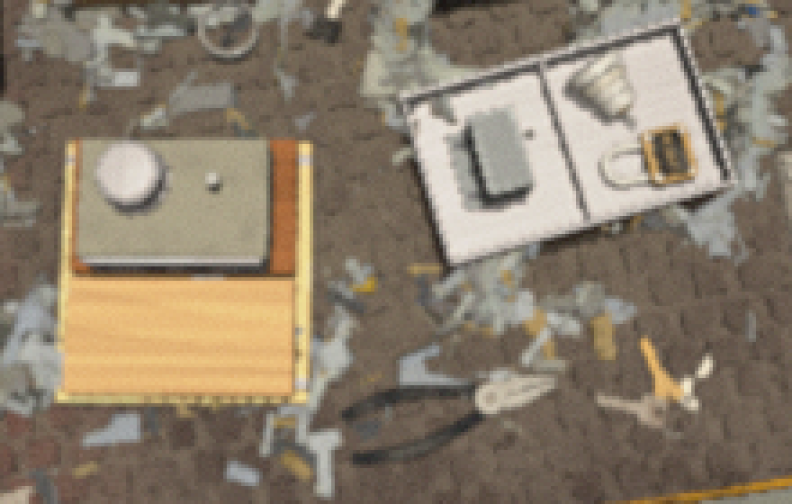

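The side view shows the keeper standing on its base in the empty bay at (238,335). The top view shows it at (500,155), with the cylinder and padlock unmoved. I'll zoom in on the lock face to check the bolts.

Run:
```python
from h import *
shot('k',{'top':(235,215,305,250,11)})
C={c:cam(robot.read_camera(c)) for c in("top",)}
a=-.139;o=np.array([.4847,.0986])
def w(x,y,z): return [o[0]+np.cos(a)*x-np.sin(a)*y,o[1]+np.sin(a)*x+np.cos(a)*y,z]
for p in [(-.005,.016,.057),(-.0055,-.016,.064),(-.0055,.016,.064),(-.013,.016,.064),(-.013,-.016,.064),(-.005,0,.032)]:
    print(p,(proj(C["top"],w(*p))[0]-[235,215]+.5)*11)
```

```text
(-0.005, 0.016, 0.057) [312.52030867 210.10237851]
(-0.0055, -0.016, 0.064) [443.51517984 207.32532818]
(-0.0055, 0.016, 0.064) [307.76757284 208.20287221]
(-0.013, 0.016, 0.064) [306.92982494 239.92085051]
(-0.013, -0.016, 0.064) [442.89834647 239.05601444]
(-0.005, 0, 0.032) [394.47942775 223.55357726]
```

View pics/top_k.png

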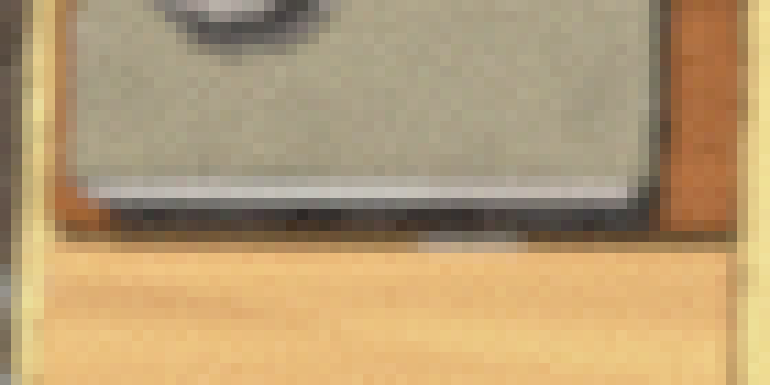

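Run:
```python
from h import *
shot('l',{'side':(285,160,345,215,11)})
r=robot.read_camera("side");c=cam(r)
a=-.139;o=np.array([.4847,.0986])
def w(x,y,z): return [o[0]+np.cos(a)*x-np.sin(a)*y,o[1]+np.sin(a)*x+np.cos(a)*y,z]
for p in [(-.0055,-.016,.057),(-.0055,.016,.057),(-.015,.016,.057),(-.015,-.016,.057),(-.005,-.0675,.032)]:
    print(p,(proj(c,w(*p))[0]-[285,160]+.5)*11)
for n in ("bolt_ends","keeper_centre"):
  for cc in("side","top"):
    for d in robot.trace(cc,n)[:2]: print(n,cc,round(d["p"],2),np.round(d["uv"],1),d["pixels"].sum())
```

```text
(-0.0055, -0.016, 0.057) [261.08112058 332.04777988]
(-0.0055, 0.016, 0.057) [282.56314113 268.14469636]
(-0.015, 0.016, 0.057) [247.85039759 265.61589984]
(-0.015, -0.016, 0.057) [225.58387848 329.38443389]
(-0.005, -0.0675, 0.032) [229.62725696 522.13862149]
keeper_centre side 0.93 [325.2 236.7] 636
keeper_centre side 0.26 [317.4 196.1] 3313
keeper_centre top 0.56 [358. 203.] 502
```

View pics/side_l.png

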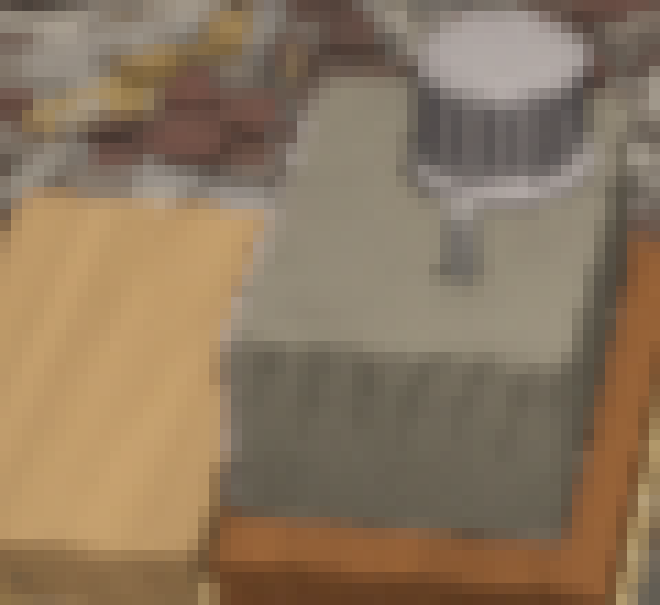

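```bash
python3 -c "
from h import *
st(); print(robot.close_job())"
```

```text
t 22.2 pos [0.3628 0.3803 0.268 ] yaw 1.688 z [ 0.006 -0.001 -1.   ] q [ 0.715 -0.091  1.623 -0.005  1.606  0.598] F [-0.3  0.5 -0.4] M [-0.065  0.055 -0.057] op 0.0696
the job is handed in; nothing more can be done
None
```

The job is done and handed in at 22 s of the 72 s. The knob is wound to its stop, and the keeper stands on its base in the tray's empty bay.

- **Knob:** I turned it anticlockwise about 4.06 rad, which is within the stated 3.6–5.2 rad. There the torque rose to 1.3 Nm. It was still 0.6–1.4 Nm over another 0.7 rad of turning, with the fingers slipping on the knob. That is above the detent's 0.5 Nm and past its width, so it was the stop.
- **Keeper:** It came up with only its own weight (about 2.4 N). I carried it across, turned it a quarter turn and set it down at the expected height with about 7.5 N of contact.
- **Last pictures:** The keeper is upright in the bay, the cylinder and padlock look unmoved, and the arm is clear of everything.

Some checks were weaker or disagreed:

- **Detent not seen:** I never saw the detent's torque peak. It probably fell at about 1.6–2.1 rad, where I had no torque reading.
- **Bolts not seen directly:** No bolts show sticking out of the lock face in either view, but the bolt tips were not visible. A small pale patch on the wood beside the face matches neither bolt's position, and I did not find out what it is.
- **Knob position:** Gripping put the knob about 3–4 mm further in y than the cameras did.

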